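Seat the rocking pan lid on the topping rail

ROBOT

A 6-joint arm with a two-finger parallel gripper is mounted at the origin on the work surface. World frame = base frame: x ahead of the robot, y to its left, z up, the work surface at z = 0. Lengths are in m, angles in rad, forces in N, time in s.
With the tool pointing down it reaches from about 0.2 to 0.875 m from the base axis. Payload 3.4 kg.
Tool frame: the origin (TCP) lies midway between the tips of the shut fingers; the grasp point (between the pads) lies 19 mm behind it; z points along the fingers, y is the line along which they close (so a half turn about z gives the same grasp; the last joint's range is limited). The gripper opens to 94 mm and grips with 3 to 60 N. Pads are 16 mm wide; open, the fingers measure 119 mm over their backs; the gripper's body (75 mm by 177 mm) begins 78 mm behind the grasp point.
Start: joints at [0.989, 0.276, 1.505, -0, 1.361, -0.121], TCP at [0.256, 0.515, 0.205] pointing down, gripper open.
Joint ranges: [-2.89, 2.89], [-0.75, 2.08], [0.22, 2.7], [-1.18, 4.32], [0.11, 2.71], [-2.7, 2.7]. Speed limits (rad/s): [2.57, 2.57, 3.14, 3.14, 3.14, 3.14].

INTERFACE

Orientations are given as a rotation vector (axis times angle).
In Python, from bench import manip gives the robot as it stands. The module is installed in compiled form; this text tells all that it offers.
- The arm moves only by the tool play_rows, never from a script. Its argument "motion" is a list of rows, each a list of 5 numbers: the shift along the tool's x, y, z in units of 40 mm (1.0 is 40 mm), then the turn about the tool's z in units of 5 degrees (1.0 is 5 degrees), then the opening, from 0 (shut) to 1 (fully open). In form: [[x, y, z, twist, jaw], ...]. A call has 1 to 12 rows; each row shifts and turns the commanded pose from where the row before left it, along the tool's axes as they then stand; what a row does not reach is not made up. A row lasts 1/8 s, in which the tool goes at most 62.5 mm and 10.7 degrees, less where a joint would pass 70% of its speed; a pose out of reach is approached as far as the arm can. A call is refused whole if a number of a shift passes 1 or a number of a turn 1, either way. A call with a gripper value outside its range is refused whole. The fingers move at their own pace and stop on an object; "grip_force" is the grip in N (left out, the last holds). Time passes only in rows, so rows that do not move let the fingers close. It gives the time, the measured TCP pose, the force, the opening and the grip force at its end, in the units of the state.
- manip.sense(): the state, without advancing time (a new reading comes with each control period).
- manip.camera(name): name is "scene" or "top"; returns the picture (420x560x3 uint8, red, green, blue); there is no depth.
- manip.camera_info(name): a dict with "fx", "fy", "cx", "cy" (pixels), "R" (3x3) and "t" (3): a world point X has camera coordinates R X + t. Camera axes: x right, y down, z forward; pixel columns grow to the right and rows downward; lengths in m; the calibration is good to about 2 mm. A picture is of the moment at which its call begins. camera_info takes no time and is no camera call.
- manip.hand_in(): hands the job in; it is judged then, once.
Trained networks look in the newest picture that a camera, given by its name, has taken for a name from the list of things; names that differ only in an ending like _2 or _b are one class to them, and where a whole thing is asked for, a point or a joint stands for the part that bears it (a point fixed in the world has none). Each returns a list of dicts, best first, with "conf" (0 to 1); they miss things now and then, are a little off and sometimes report something else, mostly with a low value. They report only what shows in the picture. A call takes as long as a camera call. They do not tell look-alikes from the thing itself.
- manip.regions_of(camera, label): "pixels" (420x560 bool, what is visible of it) and "centre" ([row, column] in pixels, amid what is visible of it).
- manip.place_of(camera, label): "centre" ([row, column] in pixels: a listed point, or the origin of a listed thing).
The state is a dict: "time_s": time; "joints": joint angles; "joint_vel": joint speeds; "joint_efforts": joint torques, N m; "ee_pos": TCP position; "orientation": TCP orientation; "ft_force": force on the tool from outside, world axes, zero at the start; "wrist_torque": the same for the moment, N m; "gripper_width": finger opening in m; "gripper_force": force on a finger pad.
Only numpy, scipy, OpenCV 4.12 (cv2) and the standard library are available. Lean on these libraries where they do the work, as an engineer would, in place of code of your own. Each camera call takes 0.05 s, during which the arm holds its last target. There are 200 camera calls.

TASK

One of the four white pan lids on the topping rail is not seated. Press lightly with the fingertips on the short ends of the lids to find the one that rocks, then push that lid straight down by the top of its knob until it is fully home on its pan. Finish while still holding it down with the fingertips; do not lift any lid, and leave everything else on the table where it is.

Things in the scene. Friction and masses are not known exactly. Their poses are not given: they have to be found in the camera images.
- lid_a: one of four identical lids on the rail, any of which may be the loose one: white plate 160 mm (x) by 108 mm (y), 6 mm thick, with a round black knob, 38 mm across and 14 mm high, in the middle. Origin: centre of the plate's underside; its top is 6 mm, the knob's top 20 mm above that (112 and 126 mm above the table, for all four at the start). z up, x away from the robot at yaw 0
- lid_b: lid, same as lid_a. Any lid that is the loose one: pressed lightly (2 to 4 N) near the middle of its near or far short end, about 60 mm from its centre, it tips about its y axis until that end is about 4 mm down, and tips back when let go. A sound lid does not give
- lid_c: lid, same as lid_a. Any lid that is the loose one: a firm push (10 to 15 N) on top of its knob slides it down 5 mm onto its pan's rim, where it stays and rocks no more. A sound lid rests on its rim already
- lid_d: lid, same as lid_a
- rail_level (a point): point fixed to the topping rail, a dark steel box 270 mm (x) by 515 mm (y), 90 mm high, that carries the four pans: the middle of the row of lids, 16 mm above the rail's top, level with the undersides of all lids at the start. x away from the robot at yaw 0, y along the row, z up. Lid centres at x = 0, y = +-62.5 and +-187.5 mm, in any order; all lids have the rail's yaw
- scoop: bystander: small blue plastic measuring beaker, 48 mm across, 34 mm high, on the rail's back ledge. Origin: centre of its underside. Leave it alone.
- sprinkles: bystander: small amber jar with a red cap, 44 mm across, 55 mm high, on the rail's back ledge. Origin: centre of its underside. Leave it alone.
- bowl: bystander: steel mixing bowl, 130 mm across, 65 mm high, on the marble slab at the right. Origin: centre of its underside. Leave it alone.
- spatula: bystander: spatula with a white handle lying on the marble slab at the right. Origin: middle of its length, on its underside. Leave it alone.
- syrup: bystander: amber bottle, 56 mm across, 150 mm high, on the table at the left, nearer than the rail. Origin: centre of its underside. Leave it alone.
- cup: bystander: white mug, 76 mm across, 85 mm high, on the table at the right, nearer than the rail. Origin: centre of its underside. Leave it alone.
- measure: bystander: green plastic cup, 90 mm across, 90 mm high, on the table left of the rail. Origin: centre of its underside. Leave it alone.
Things that resemble listed ones, but are neither listed nor needed, are in the scene too. What is shaped like the lid_c but brown or purple is not meant.

How it is judged:
By the outcome, as a careful person would: the job done as asked, in the order asked, and still so for the second after the job is handed in, while the arm keeps its last pose, push and grip.
It also fails if it takes over 54 s, if anything falls off the work surface, if the arm or the gripper's body presses on something with over 40 N, if the wrist force passes 120 N, or if a joint passes its speed limit or range.

## Working session

There is one attempt and no reset: what is moved stays moved. The work goes in short steps, Python scripts to look and compute and a tool call to move; the robot and the scene stay as the last step left them, time stands still between calls to the robot, and variables do not carry over. Pictures are saved under pics/ and viewed, at most 10 in all, crops included, and the job is handed in when it is done.

Besides the shell and the picture viewer there is one more tool, called after "Emit:" as name(argument=value, ...) on one line, values as JSON. play_rows: Moves the arm, as the interface text tells. Its arguments: {"type":"object","properties":{"motion":{"type":"array"},"grip_force":{"type":"number"}},"required":["motion"]}

```bash
mkdir -p pics; cat > h.py <<'E'
import numpy as np, cv2
from bench import manip
def ray(cam,rc,z):
    i=manip.camera_info(cam);R=np.array(i['R']);t=np.array(i['t'])
    d=R.T@np.array([(rc[1]-i['cx'])/i['fx'],(rc[0]-i['cy'])/i['fy'],1]);c=-R.T@t
    return (c+d*(z-c[2])/d[2]).round(4)
E
python3 - <<'E'
from h import *
for c in("scene","top"):
    cv2.imwrite(f"pics/{c}0.png",manip.camera(c)[:,:,::-1])
    for l,z in(("lid_a",.106),("rail_level",.106)):
        for d in manip.place_of(c,l): print(c,l,round(d['conf'],2),np.round(d['centre'],1),ray(c,d['centre'],z))
s=manip.sense();print(s['time_s'],s['ee_pos'],s['orientation'],s['ft_force'])
E
```

```text
scene lid_a 0.95 [212.1 342.8] [0.4447 0.1776 0.106 ]
scene lid_a 0.86 [236.6 266.7] [ 0.5984 -0.032   0.106 ]
scene lid_a 0.71 [243.9 307.8] [0.5974 0.0924 0.106 ]
scene rail_level 0.78 [239.2 288.5] [0.5931 0.0334 0.106 ]
top lid_a 0.85 [175.2 216.7] [0.6098 0.0941 0.106 ]
top lid_a 0.81 [176.6 313.3] [ 0.6055 -0.1612  0.106 ]
top lid_a 0.81 [178.  262.1] [ 0.6019 -0.0257  0.106 ]
top lid_a 0.7 [180.6 169.9] [0.5953 0.2166 0.106 ]
top lid_a 0.64 [276.3 284. ] [ 0.3454 -0.0804  0.106 ]
top lid_a 0.64 [274.7 186.1] [0.3506 0.1655 0.106 ]
top rail_level 0.75 [175.7 239.7] [0.6083 0.0334 0.106 ]
0.3 [0.25562073 0.51489989 0.20521235] [-7.17390403e-01 -3.05842529e+00  7.41800543e-04] [-0.49565967  0.15997469  0.2529463 ]
```

View pics/scene0.png

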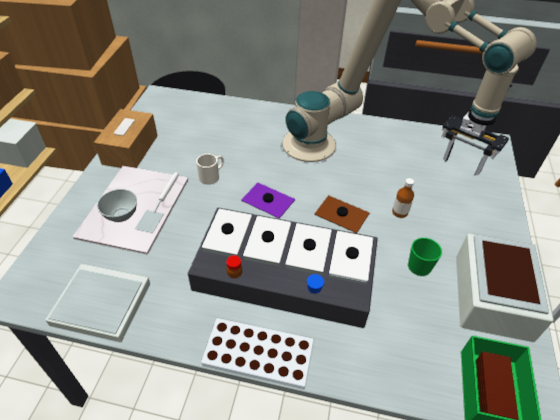

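View pics/top0.png

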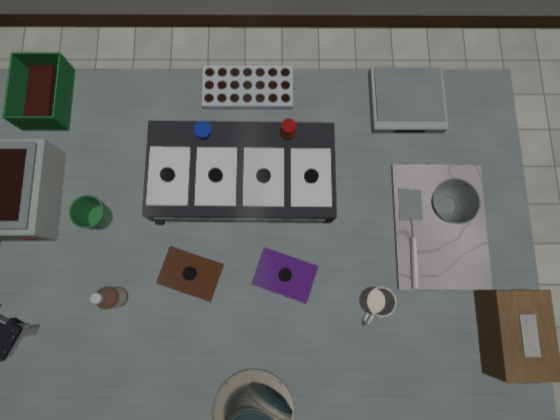

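The white lids lie at about (167,174), (215,175), (263,176), (311,176) in the top picture. The brown (190,273) and purple (285,275) plates lie on the table and are look-alikes, so I exclude them. I'll measure the white plates and confirm with a crop.

```bash
python3 - <<'E'
from h import *
im=cv2.imread("pics/top0.png");crop=im[110:310,130:350]
hsv=cv2.cvtColor(im,cv2.COLOR_BGR2HSV)
m=((hsv[...,2]>190)&(hsv[...,1]<30)).astype(np.uint8);m[:130]=0;m[225:]=0;m[:,:140]=0;m[:,340:]=0
n,l,s,c=cv2.connectedComponentsWithStats(m)
for k in range(1,n):
    if s[k,4]>500:
        P=np.argwhere(l==k);r=cv2.minAreaRect(np.array([ray("top",p,.112)[:2] for p in P],np.float32));print("plate",s[k],np.round(r[0],4),np.round(r[1],3),round(r[2],2))
b=((hsv[...,2]<70)).astype(np.uint8)
for u in(167,215,263,311):
    w=b[163:188,u-13:u+14];q=np.argwhere(w).mean(0)+[163,u-13];print("knob",q.round(1),ray("top",q,.124))
cv2.imwrite("pics/crop0.png",cv2.resize(crop,None,fx=3,fy=2.9,interpolation=cv2.INTER_CUBIC)[:, :])
E
```

```text
knob [174.1 167. ] [0.6077 0.2203 0.124 ]
knob [174.7 215.1] [0.6059 0.096  0.124 ]
knob [175.1 263.1] [ 0.6046 -0.0286  0.124 ]
knob [175.6 310.8] [ 0.6028 -0.1525  0.124 ]
```

View pics/crop0.png

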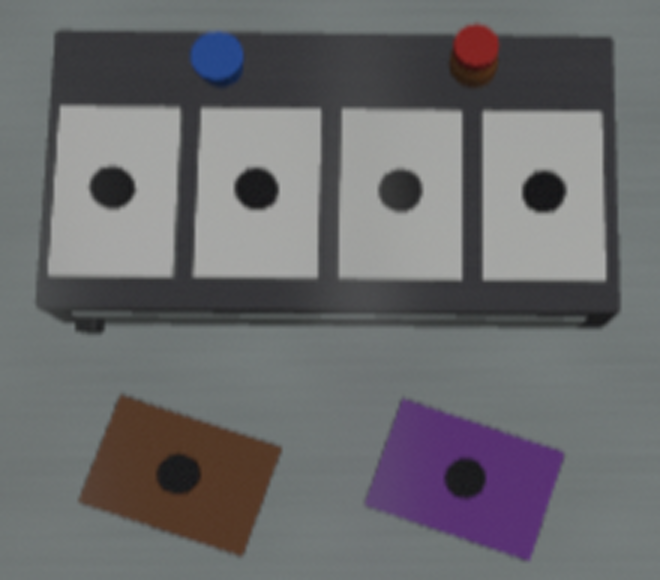

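The crop confirms four white lids on the rail. The brown and purple ones are on the table. Turning the tool square to the rail, shutting the jaws and moving over the near end of the leftmost lid.

Emit:
play_rows(motion=[[0,0,0,-0.88,0],[0,0,0,-0.88,0],[0,0,0,-0.88,0],[0,0,0,-0.88,0],[0,0,0,-0.88,0],[0,0,0,-0.88,0],[0,0,0,0,0]], grip_force=10)

```text
time_s: 1.18
ee_pos: [0.2557, 0.515, 0.2054]
orientation: [-0.001, -3.142, 0.0]
ft_force: [0.3, 0.0, 0.4]
gripper_width: 0.0274
gripper_force: 0.0
```

Emit:
play_rows(motion=[[-0.5,-0.5,0,0,0],[-0.8,-0.8,0,0,0],[-0.9,-0.9,0,0,0],[-0.9,-0.9,0,0,0],[-0.9,-0.9,0,0,0],[-0.9,-0.9,0,0,0],[-0.9,-0.9,0,0,0],[-0.8,-0.8,0,0,0],[-0.6,-0.7,0,0,0],[0,0,0,0,0],[0,0,0,0,0]])

```text
time_s: 2.55
ee_pos: [0.5431, 0.2234, 0.2053]
orientation: [-0.001, -3.141, -0.001]
ft_force: [-0.3, 0.3, -0.7]
gripper_width: 0.0003
gripper_force: 0.0
```

Emit:
play_rows(motion=[[-0.05,-0.08,0.7,0,0],[0,0,0.8,0,0],[0,0,0.5,0,0],[0,0,0.15,0,0],[0,0,0,0,0],[0,0,0,0,0]])

```text
time_s: 3.3
ee_pos: [0.5463, 0.2204, 0.1207]
orientation: [-0.001, 3.139, 0.001]
ft_force: [-0.3, -0.5, 0.1]
gripper_width: 0.0004
gripper_force: 0.0
```

Emit:
play_rows(motion=[[0,0,0.025,0,0],[0,0,0.025,0,0],[0,0,0.025,0,0],[0,0,0.025,0,0],[0,0,0,0,0],[0,0,0,0,0]])

```text
time_s: 4.05
ee_pos: [0.5457, 0.2198, 0.1154]
orientation: [-0.0, -3.142, -0.0]
ft_force: [0.0, 0.4, 0.5]
gripper_width: 0.0006
gripper_force: 0.0
```

Emit:
play_rows(motion=[[0,0,0.025,0,0],[0,0,0.025,0,0],[0,0,0.025,0,0],[0,0,0,0,0]])

```text
time_s: 4.55
ee_pos: [0.5456, 0.2198, 0.1124]
orientation: [0.0, -3.141, -0.0]
ft_force: [-0.4, 0.3, 0.2]
gripper_width: 0.0006
gripper_force: 0.0
```

Emit:
play_rows(motion=[[0,0,0.025,0,0],[0,0,0,0,0]])

```text
time_s: 4.8
ee_pos: [0.5456, 0.2199, 0.1115]
orientation: [-0.0, -3.142, -0.0]
ft_force: [0.2, 1.0, 0.6]
gripper_width: 0.0007
gripper_force: 0.3
```

Emit:
play_rows(motion=[[0,0,0.02,0,0],[0,0,0,0,0]])

```text
time_s: 5.05
ee_pos: [0.5455, 0.2199, 0.1107]
orientation: [-0.0, -3.141, -0.0]
ft_force: [-0.9, -0.2, 1.7]
gripper_width: 0.0003
gripper_force: 0.7
```

Emit:
play_rows(motion=[[0,0,0.02,0,0],[0,0,0,0,0]])

```text
time_s: 5.3
ee_pos: [0.5454, 0.2199, 0.1099]
orientation: [-0.0, -3.141, -0.0]
ft_force: [-1.5, -0.1, 1.7]
gripper_width: 0.0003
gripper_force: 1.1
```

Emit:
play_rows(motion=[[0,0,0.02,0,0],[0,0,0,0,0]])

```text
time_s: 5.55
ee_pos: [0.5453, 0.2199, 0.109]
orientation: [-0.0, -3.141, -0.0]
ft_force: [-1.8, 0.8, 2.0]
gripper_width: 0.0003
gripper_force: 1.5
```

Emit:
play_rows(motion=[[0,0,0.02,0,0],[0,0,0,0,0]])

```text
time_s: 5.8
ee_pos: [0.5452, 0.2199, 0.1085]
orientation: [-0.0, -3.141, -0.0]
ft_force: [-3.1, 0.4, 5.1]
gripper_width: 0.0005
gripper_force: 2.5
```

```bash
python3 - <<'E'
from h import *
f=[]
for _ in range(4):
    a=manip.camera("scene");s=manip.sense();f.append(np.r_[s['ft_force'],s['ee_pos']])
print(np.mean(f,0).round(4))
cv2.imwrite("pics/p1.png",cv2.resize(a[190:310,190:390,::-1],None,fx=4,fy=4,interpolation=cv2.INTER_CUBIC))
E
```

```text
[-3.8756  0.3476  5.1355  0.5452  0.2199  0.1085]
```

View pics/p1.png

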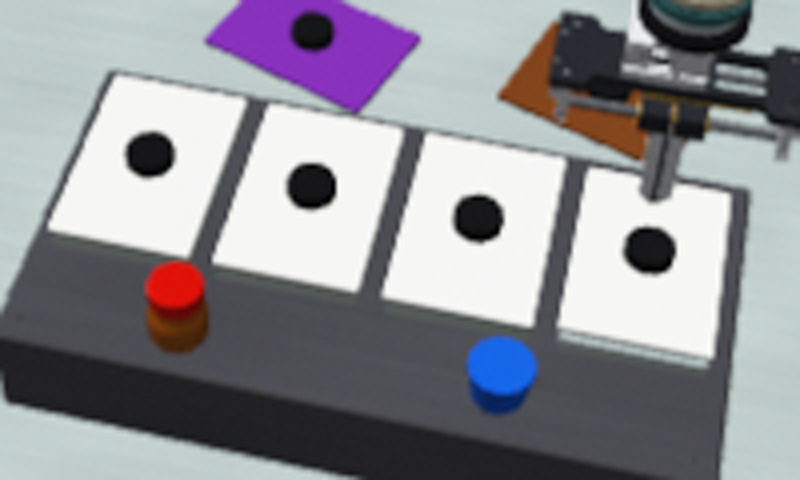

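The leftmost lid's (right in this scene view, knob (650,250)) near end went down about 4 mm and then stopped. Its far edge is visibly raised and shows a gap at (635,350), while the others lie flat, so this is the loose one. I'm lifting off gently and moving over its knob.

Emit:
play_rows(motion=[[0,0,-0.05,0,0],[0,0,-0.08,0,0],[0,0,-0.4,0,0],[0,0,-0.5,0,0],[-0.5,0,0,0,0],[-0.6,0,0,0,0],[-0.4,0,0,0,0],[0,0,0,0,0],[0,0,0,0,0]])

```text
time_s: 7.12
ee_pos: [0.605, 0.2198, 0.1494]
orientation: [-0.0, -3.141, 0.0]
ft_force: [0.3, 0.9, -0.6]
gripper_width: 0.0005
gripper_force: 0.0
```

```bash
python3 - <<'E'
from h import *
a=manip.camera("scene");t=manip.camera("top")
cv2.imwrite("pics/p2.png",cv2.resize(np.vstack([a[190:290,250:400,::-1],t[120:220,120:270,::-1]]),None,fx=3,fy=3,interpolation=cv2.INTER_CUBIC))
E
```

```text
(no output)
```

View pics/p2.png

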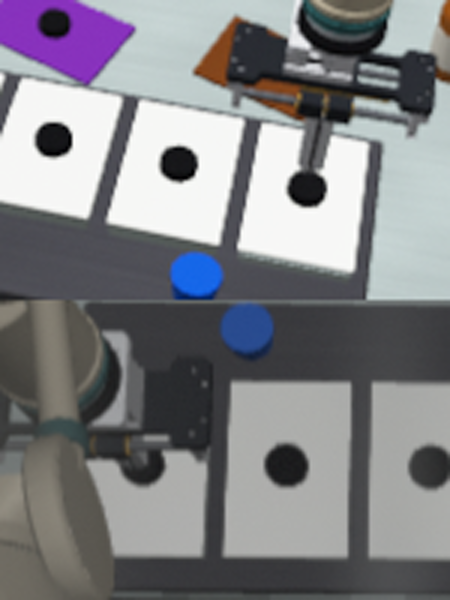

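The lid is back level and the fingertips are above its knob (307,188 in the crop). Descending and pressing.

Emit:
play_rows(motion=[[-0.03,0,0.2,0,0],[0,0,0.2,0,0],[0,0,0.1,0,0],[0,0,0.03,0,0],[0,0,0.03,0,0],[0,0,0,0,0]])

```text
time_s: 7.98
ee_pos: [0.607, 0.2199, 0.1272]
orientation: [0.0, 3.141, 0.0]
ft_force: [-0.4, -0.8, -0.5]
gripper_width: 0.0003
gripper_force: 0.0
```

Emit:
play_rows(motion=[[0,0,0.02,0,0],[0,0,0.02,0,0],[0,0,0,0,0]])

```text
time_s: 8.35
ee_pos: [0.6071, 0.2199, 0.1263]
orientation: [-0.0, 3.141, 0.0]
ft_force: [-1.6, -0.4, 3.7]
gripper_width: 0.0001
gripper_force: 2.3
```

Emit:
play_rows(motion=[[0,0,0.02,0,0],[0,0,0.02,0,0],[0,0,0,0,0]])

```text
time_s: 8.72
ee_pos: [0.6072, 0.2199, 0.1253]
orientation: [-0.0, 3.14, 0.001]
ft_force: [-1.0, -0.6, 6.8]
gripper_width: 0.0007
gripper_force: 3.7
```

Emit:
play_rows(motion=[[0,0,0.02,0,0],[0,0,0,0,0]])

```text
time_s: 8.98
ee_pos: [0.6072, 0.2199, 0.1245]
orientation: [-0.0, 3.14, 0.001]
ft_force: [-1.2, -1.0, 7.8]
gripper_width: 0.0007
gripper_force: 3.8
```

Sliding down at about 7–8 N; continuing.

Emit:
play_rows(motion=[[0,0,0.02,0,0],[0,0,0.02,0,0],[0,0,0,0,0]])

```text
time_s: 9.35
ee_pos: [0.6073, 0.2199, 0.1229]
orientation: [-0.0, 3.14, 0.001]
ft_force: [-1.4, -0.9, 7.6]
gripper_width: 0.0004
gripper_force: 3.8
```

Emit:
play_rows(motion=[[0,0,0.02,0,0],[0,0,0.02,0,0],[0,0,0,0,0]])

```text
time_s: 9.72
ee_pos: [0.6071, 0.2199, 0.1213]
orientation: [0.0, 3.14, 0.001]
ft_force: [-1.9, -0.1, 7.9]
gripper_width: 0.0006
gripper_force: 3.9
```

Emit:
play_rows(motion=[[0,0,0.02,0,0],[0,0,0,0,0]])

```text
time_s: 9.98
ee_pos: [0.6071, 0.2199, 0.1212]
orientation: [-0.0, 3.14, 0.001]
ft_force: [-2.6, -1.5, 10.5]
gripper_width: 0.0006
gripper_force: 5.3
```

Emit:
play_rows(motion=[[0,0,0.02,0,0],[0,0,0,0,0]])

```text
time_s: 10.22
ee_pos: [0.6072, 0.2199, 0.1212]
orientation: [-0.0, 3.139, 0.001]
ft_force: [-3.9, -0.7, 13.9]
gripper_width: 0.0003
gripper_force: 6.9
```

It bottomed at 5 mm travel, now held with 14 N. Quick check.

```bash
python3 - <<'E'
from h import *
a=manip.camera("scene");s=manip.sense();print(s['ft_force'],s['ee_pos'])
cv2.imwrite("pics/p3.png",cv2.resize(a[190:310,190:390,::-1],None,fx=4,fy=4,interpolation=cv2.INTER_CUBIC))
E
```

```text
[-3.83723836 -1.60663887 14.24198517] [0.60715652 0.21989363 0.12120155]
```

View pics/p3.png

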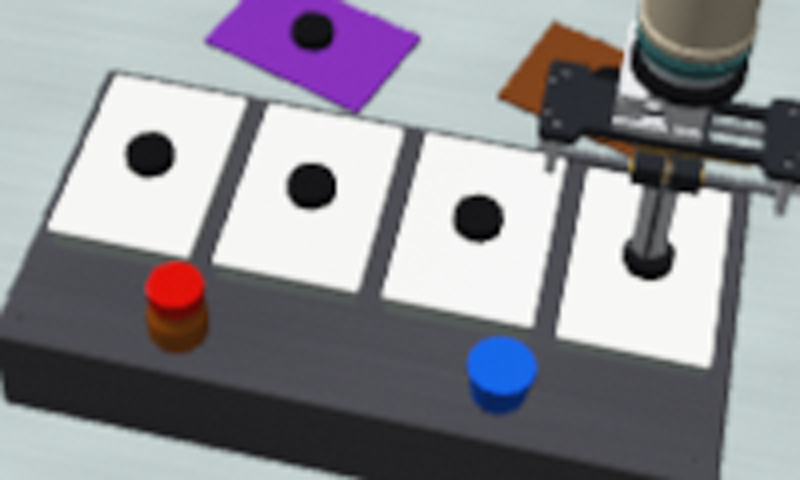

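The lid is flat with no gap at its far edge, the fingertips are on the knob (650,255), and nothing else has moved.

```bash
python3 -c "
from bench import manip
print(manip.hand_in())"
```

```text
the job is handed in; nothing more can be done
None
```

The leftmost lid, seen from the robot, was the one that rocked; I pushed it 5 mm down by its knob until it stopped and handed in while holding it with about 14 N (the finding press reached about 5 N, just over the 2–4 N you gave, and I didn't press the other three lids).

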